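# Pack the trial kit into its foam tray

### The job

Pack the trial kit into the foam-lined tray: the amber jar upright in the large round recess, the tiny black-capped bottle upright in the small round one, the clear sample tube lying in the long one and the gilded cap lying in the short oblong one, each resting flat on the floor of its recess. The balm stick and the white screw cap do not belong in the kit: leave them where they are.

Things in the scene. Friction and masses are not known exactly. Their poses are not given: they have to be found in the camera images.
- amber_jar_centre (a point): Small dark amber jar with a cream lid, standing: round, 54 mm across, 32 mm high, 70 g. The point is its centre, 16 mm above its foot; z is its own upright axis.
- tiny_pot_centre (a point): Tiny clear bottle with a black cap, standing: round, 33 mm across with straight sides from 3 to 13 mm above its foot, then a rounded shoulder; the cap, 20 to 34 mm up, is 29 mm across, straight-sided and fixed on; 34 g. The point is its centre, 17 mm above its foot; z upright.
- tube_centre (a point): Clear sample tube with a white cap, lying: 78 mm long along its y, 20 mm wide along its x, 20 mm high, about 20 g; it does not roll. The point is its centre, 10 mm above its underside; z up. Either end may lead.
- gilt_cap_centre (a point): Plain gilded cap, lying on its side: 45 mm long along its y, 25 mm wide along its x, 25 mm high, about 20 g; it does not roll. The point is its centre, 12.5 mm above its underside; z up. Either end may lead.
- balm_centre (a point): Black balm stick with a white cap, lying: 86 mm long along its y, 17 mm wide, 17 mm high. A look-alike that does not belong in the kit: it is loose and stays where it lies. The point is its centre, half-way up.
- screw_cap_centre (a point): White screw cap, standing: round, 33 mm across, 20 mm high. A look-alike that does not belong in the kit: it is loose and stays where it lies. The point is its centre, half-way up.
- nest_large_round_floor (a point): One of four fixed foam inserts (84 mm in x, 110 mm in y, grey over white) that fill a low aluminium tray two by two, in any arrangement. Recess in its middle, 6 mm deep, white floor: the large round one, 72 mm across (for the amber jar). The point is the centre of the recess floor, 10 mm above the table; grey top at 16 mm, tray rim at 14 mm (four corner studs 14.5 mm). z is up.
- nest_small_round_floor (a point): One of four fixed foam inserts (84 mm in x, 110 mm in y, grey over white) that fill a low aluminium tray two by two, in any arrangement. Recess in its middle, 6 mm deep, white floor: the small round one, 51 mm across (for the tiny bottle). The point is the centre of the recess floor, 10 mm above the table; grey top at 16 mm, tray rim at 14 mm (four corner studs 14.5 mm). z is up.
- nest_long_floor (a point): One of four fixed foam inserts (84 mm in x, 110 mm in y, grey over white) that fill a low aluminium tray two by two, in any arrangement. Recess in its middle, 6 mm deep, white floor: the long narrow one, 38 mm along x and 96 mm along y (for the sample tube, lying along y). The point is the centre of the recess floor, 10 mm above the table; grey top at 16 mm, tray rim at 14 mm (four corner studs 14.5 mm). z is up.
- nest_short_floor (a point): One of four fixed foam inserts (84 mm in x, 110 mm in y, grey over white) that fill a low aluminium tray two by two, in any arrangement. Recess in its middle, 6 mm deep, white floor: the short oblong one, 43 mm along x and 63 mm along y (for the gilded cap, lying along y). The point is the centre of the recess floor, 10 mm above the table; grey top at 16 mm, tray rim at 14 mm (four corner studs 14.5 mm). z is up.

How it is judged (in metres and radians):
At the end, for the whole second after the job is handed in: Jar, tiny bottle, tube and gilded cap each in their own recess: within 13 mm of its centre, on its floor within 3 mm, upright or flat within 0.1 rad, tube and cap along it within 0.5 rad, at rest and released; balm stick and screw cap within 15 mm of their start (horizontal distance between amber_jar_centre and nest_large_round_floor below 0.013 m and z of amber_jar_centre in the frame of nest_large_round_floor below 0.019 m and angle between each of amber_jar_centre, tiny_pot_centre, tube_centre, gilt_cap_centre's own z axis and vertical below 0.1 rad and linear speed of each of amber_jar, tiny_pot, tube, gilt_cap below 0.02 m/s and horizontal distance between tiny_pot_centre and nest_small_round_floor below 0.013 m and z of tiny_pot_centre in the frame of nest_small_round_floor below 0.02 m and horizontal distance between tube_centre and nest_long_floor below 0.013 m and z of tube_centre in the frame of nest_long_floor below 0.013 m and angle between the y axis of tube_centre and the y axis of nest_long_floor, either way round below 0.5 rad and horizontal distance between gilt_cap_centre and nest_short_floor below 0.013 m and z of gilt_cap_centre in the frame of nest_short_floor below 0.0155 m and angle between the y axis of gilt_cap_centre and the y axis of nest_short_floor, either way round below 0.5 rad and distance of each of balm_centre, screw_cap_centre from where it was at the start of the episode below 0.015 m); the robot touches nothing.
It fails at once if the balm stick is moved more than 15 mm (distance of balm_centre from where it was at the start of the episode above 0.015 m).
It fails at once if the white screw cap is moved more than 15 mm (distance of screw_cap_centre from where it was at the start of the episode above 0.015 m).
It also fails if it takes over 112 s, if anything falls off the work surface, if the arm or the gripper's body presses on something with over 40 N, if the wrist force passes 120 N, or if a joint passes its speed limit or range.

### The arm

A 6-joint arm with a two-finger parallel gripper is mounted at the origin on a cart in front of the work surface, level with it; the furniture and walls round the work are solid. World frame = base frame: x ahead of the robot, y to its left, z up, the work surface at z = 0. Lengths are in mm, angles in rad, forces in N, time in s.
With the tool pointing down it reaches from about 275 to 750 mm from the base axis. Payload 10.2 kg.
Tool frame: the origin (TCP) lies at the very end of the fingers, on their centre line; the grasp point (between the pads) lies ctrl.grip_depth behind it (ctrl.grip_depth is the distance from the TCP to the grasp point, in mm); z points along the fingers, y is the direction in which the jaws open and shut (so a half turn about z gives the same grasp; the last joint's range is limited). The gripper opens to 85 mm and grips with 20 to 120 N. Pads are 22 mm wide; open, the fingers measure 114 mm over their backs; the gripper's body (76 mm by 85 mm) begins 54 mm behind the grasp point. The pads swing forward as they close: fully open they stand 13 mm farther back than shut.
Start: joints at [-1.569, 0.313, 1.498, -0, 1.331, -0.223], TCP at [117.015, -511.799, 192.994] pointing down, gripper open.
Joint ranges: [-2.94, 2.94], [-0.97, 2.17], [0.19, 2.56], [-1.23, 4.37], [0.02, 3.11], [-2.88, 2.88]. Speed limits (rad/s): [2.39, 2.39, 3.01, 3.14, 3.14, 3.14].

### API

Orientations are given as a unit quaternion [w, x, y, z].
In Python, from rig import telemetry, eyes, ctrl, nets gives the robot as it stands. The module is installed in compiled form; this text tells all that it offers.
- The arm moves only by the tool drive_tool, never from a script. Its argument "series" is text: rows parted by semicolons, each of 7 numbers parted by spaces: the shift along the tool's x, y, z normalised to -1 to 1, where 1 is 0.12 m, then the turn, a rotation vector about the tool's x, y, z normalised to -1 to 1, where 1 is 0.5 rad, then the opening, from 0 (shut) to 1 (fully open). In form: tx ty tz wx wy wz hand; .... A call has 1 to 20 rows; each row is the pose to reach, as a shift and turn from the pose measured when the call began, along the tool's axes at that moment; what a row does not reach only later rows make up. A row lasts 1/10 s, in which the tool goes at most 50 mm and 8.59 degrees, less where a joint would pass 70% of its speed; a pose out of reach is approached as far as the arm can. A call with a number of a shift or a turn outside -1 to 1 is refused whole. A call with a gripper value outside its range is refused whole. The fingers move at their own pace and stop on an object; "newtons" is the grip in N (left out, the last holds). Time passes only in rows, so rows that repeat a pose let the fingers close. It gives the time, the measured TCP pose, the force and the opening at its end, in the units of the state.
- telemetry.sense(): the state, without advancing time (a new reading comes with each control period).
- eyes.capture(name): name is "scene" or "top" or "wrist"; returns a dict with "frame" (400x640x3 uint8, red, green, blue), "fx", "fy", "cx", "cy" (pixels), "D" ([k1, k2, p1, p2, k3] as OpenCV has them; the pictures are not rectified), "view" (4x4, takes a point from world to camera coordinates). Camera axes: x right, y up, looking along -z (the intrinsics and any distortion apply to the point x, -y, -z); pixel columns grow to the right and rows downward; lengths in mm; the calibration is good to about 2 mm. A picture is of the moment at which its call begins. There is no depth.
- ctrl.finish_job(): hands the job in, once; it reports no verdict.
Trained networks look in a picture, given as the dict that the camera call returned (one of the last four; its "shot" number tells which), for a name from the list of things; names that differ only in an ending like _2 or _b are one class to them, and where a whole thing is asked for, a point or a joint stands for the part that bears it (a point fixed in the world has none). Each returns a list of dicts, best first, with "confidence" (0 to 1); they miss things now and then, are a little off and sometimes report something else, mostly with a low value. They report only what shows in the picture. A call takes as long as a camera call.
- nets.spot_in(name, picture): "rect" ([left, top, right, bottom] in pixels, round what is visible of it).
The state is a dict: "time_s": time; "joints": joint angles; "dq": joint speeds; "tau": joint torques, N m; "eef_pos": TCP position; "ee_rot": TCP orientation; "force": force on the tool from outside, world axes, zero at the start; "wrist_torque": the same for the moment, N m; "grip_width": opening from 0.0 (shut) to 1.0 (fully open).
Only numpy, scipy, OpenCV 4.12 (cv2) and the standard library are available. Lean on these libraries where they do the work, as an engineer would, in place of code of your own. Each camera call takes 0.05 s, during which the arm holds its last target. There are 200 camera calls.

## Working session

There is one attempt and no reset: what is moved stays moved. The work goes in short steps, Python scripts to look and compute and a tool call to move; the robot and the scene stay as the last step left them, time stands still between calls to the robot, and variables do not carry over. Pictures are saved under pics/ and viewed, about 12 in all and at most 16, crops included, and the job is handed in when it is done.

Besides the shell and the picture viewer there is one more tool, called after "Request:" by a JSON object that holds its "method" and its "body", one argument or row to a line. drive_tool: Moves the arm, as the interface text tells. Scaled input: -1 to 1 covers 0.12 m each way for a shift and 0.5 rad each way for a turn. Its arguments: {"type":"object","properties":{"series":{"type":"string"},"newtons":{"type":"number"}},"required":["series"]}

```bash
mkdir -p pics; cat > h.py <<'E'
import numpy as np, cv2
from rig import telemetry, eyes, ctrl, nets
N=["amber_jar_centre","tiny_pot_centre","tube_centre","gilt_cap_centre","balm_centre","screw_cap_centre","nest_large_round_floor","nest_small_round_floor","nest_long_floor","nest_short_floor"]
def ray(c,u,v):
    K=np.array([[c["fx"],0,c["cx"]],[0,c["fy"],c["cy"]],[0,0,1.]])
    p=cv2.undistortPoints(np.array([[[u,v]]],float),K,np.array(c["D"],float))[0,0]
    V=np.array(c["view"]);R=V[:3,:3];o=-R.T@V[:3,3]
    return o,R.T@np.array([p[0],-p[1],-1.])
def onz(c,u,v,z):
    o,d=ray(c,u,v); return (o+d*(z-o[2])/d[2])
def proj(c,P):
    V=np.array(c["view"]);q=V[:3,:3]@np.array(P,float)+V[:3,3]
    K=np.array([[c["fx"],0,c["cx"]],[0,c["fy"],c["cy"]],[0,0,1.]])
    return cv2.projectPoints(np.array([[q[0],-q[1],-q[2]]]),np.zeros(3),np.zeros(3),K,np.array(c["D"],float))[0].ravel()
def save(c,n): cv2.imwrite("pics/"+n+".png",c["frame"][:,:,::-1])
E
python3 - <<'E'
from h import *
s=telemetry.sense();print(s,ctrl.grip_depth)
Z=[16,17,10,12.5,8.5,10,16,16,16,16]
for n in ["top","scene"]:
    c=eyes.capture(n);save(c,n+"0")
    V=np.array(c["view"]);print(n,-V[:3,:3].T@V[:3,3])
    for m,z in zip(N,Z):
        for r in nets.spot_in(m,c)[:2]:
            b=np.array(r["rect"]);u,v=(b[0]+b[2])/2,(b[1]+b[3])/2
            print(m,round(r["confidence"],2),b.round(),onz(c,u,v,z).round(1))
E
```

```text
{'time_s': 0.0, 'joints': array([-1.56942090e+00,  3.13428407e-01,  1.49840310e+00,  1.72288633e-05,
        1.33096185e+00, -2.23389630e-01]), 'dq': array([ 7.39319605e-05, -1.30081413e-03, -3.14718961e-04, -1.80269328e-03,
        4.93743006e-04, -4.55830496e-04]), 'tau': array([ 1.05709976e-03, -4.12263894e+01, -2.59740311e+01, -1.09123000e-04,
        4.14601978e-03,  9.21275301e-06]), 'eef_pos': array([ 117.0085674 , -511.50868402,  192.45893084]), 'ee_rot': array([-5.95728939e-04,  9.93691778e-01,  1.12144057e-01,  7.48215679e-05]), 'force': array([-0.28012874,  0.09855549, -0.35094103]), 'wrist_torque': array([-0.03781683,  0.01924499,  0.01613931]), 'grip_width': 1.00204987261183} 18.700000000000003
top [ 386.63815376  -56.88552755 1190.18302572]
amber_jar_centre 0.79 [436. 217. 460. 241.] [ 474.7 -376.4   16. ]
tube_centre 0.49 [334. 227. 358. 232.] [ 475.1 -113.5   10. ]
gilt_cap_centre 0.64 [385. 178. 399. 193.] [ 590.5 -235.6   12.5]
gilt_cap_centre 0.4 [380. 222. 394. 235.] [ 476.8 -220.2   12.5]
balm_centre 0.68 [420. 180. 458. 190.] [ 591.2 -359.6    8.5]
balm_centre 0
[... 498 characters left out ...]
_pot_centre 0.72 [229. 230. 280. 269.] [588.8 161.3  17. ]
tiny_pot_centre 0.66 [367. 182. 376. 201.] [ 482.1 -211.5   17. ]
tube_centre 0.54 [342. 203. 366. 224.] [ 472.9 -107.    10. ]
gilt_cap_centre 0.26 [218. 267. 282. 320.] [507.2 264.5  12.5]
balm_centre 0.65 [355. 150. 376. 164.] [ 592.8 -362.5    8.5]
balm_centre 0.46 [255. 240. 311. 284.] [511.4 145.9   8.5]
screw_cap_centre 0.49 [305. 193. 323. 205.] [595.6 -90.6  10. ]
nest_large_round_floor 0.58 [229. 227. 279. 268.] [594.3 156.9  16. ]
nest_small_round_floor 0.7 [255. 240. 310. 282.] [510.3 149.6  16. ]
nest_long_floor 0.84 [193. 253. 253. 299.] [588.6 267.3  16. ]
nest_short_floor 0.71 [219. 268. 280. 319.] [506.  267.2  16. ]
```

```bash
python3 - <<'E'
import cv2
a=cv2.imread("pics/top0.png")[155:255,170:470]
cv2.imwrite("pics/top0c.png",cv2.resize(a,(800,267),interpolation=cv2.INTER_CUBIC))
E
```

```text
(no output)
```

View pics/top0c.png

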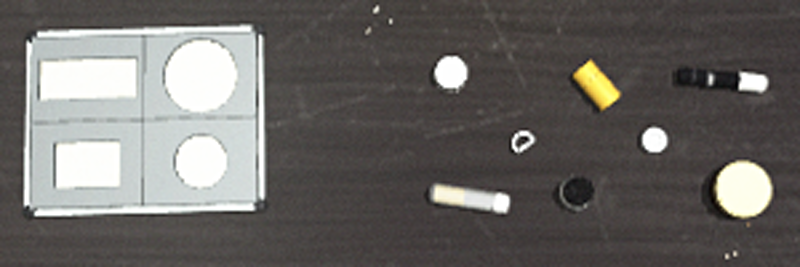

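View pics/scene0.png

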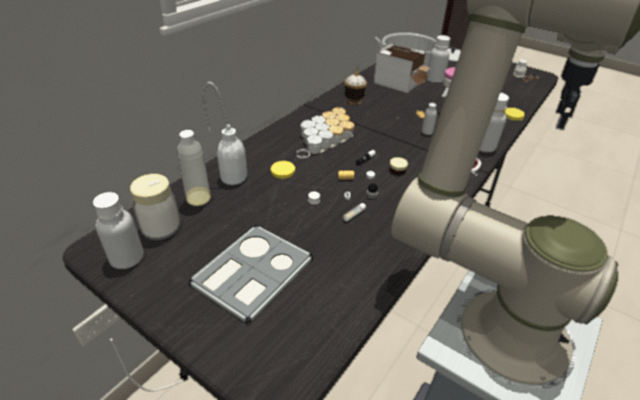

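```bash
cat >> h.py <<'E'
from scipy.spatial.transform import Rotation as Ro
def pose():
    s=telemetry.sense();return np.array(s["eef_pos"]),Ro.from_quat(np.roll(s["ee_rot"],-1))
def tgt(psi): # tool down, tool x at angle psi
    return Ro.from_euler("z",psi)*Ro.from_euler("x",np.pi)
def plan(*wps,start=None):
    """wps (x,y,z,psi); prints normalised shift/turn per leg, splitting into calls"""
    p,R=pose()
    print("now",p.round(1),"psi",round(float(np.arctan2(*R.as_matrix()[1::-1,0])),3))
    for w in wps:
        P=np.array(w[:3],float);T=tgt(w[3])
        for k in range(1,20):
            d=R.inv().apply(P-p)/120/k; r=(R.inv()*T).as_rotvec()/.5/k
            if max(abs(d).max(),abs(r).max())<=.99: break
        # split: first call straight, rotation by slerp
        for i in range(k):
            rv=(R.inv()*T).as_rotvec()/(k-i); d=R.inv().apply(P-p)/(k-i)
            n=int(np.ceil(max(np.linalg.norm(d)/50,np.linalg.norm(rv)/.15)))
            print("  ",(d/120).round(3),(rv/.5).round(3),"rows>=",n)
            p=p+R.apply(d);R=R*Ro.from_rotvec(rv)
E
python3 - <<'E'
from h import *
c=eyes.capture("top");f=c["frame"]
def nestc(b):
    m=np.zeros(f.shape[:2],np.uint8);x0,y0,x1,y1=b
    g=f[y0:y1,x0:x1].min(2);m[y0:y1,x0:x1]=(g>220)
    n,l,s,ce=cv2.connectedComponentsWithStats(m)
    k=1+np.argmax(s[1:,4]);r=cv2.minAreaRect(np.argwhere(l==k)[:,::-1].astype(np.float32))
    print(s[k],ce[k].round(1),onz(c,*ce[k],10).round(1),[round(float(t),1) for t in (*r[1],r[2])])
for b in [(225,166,266,199),(228,202,266,234),(183,171,221,198),(187,203,221,231)]: nestc(b)
cv2.imwrite("pics/t1.png",f[100:300,160:640,::-1])
plan((475,-376,150,0.2))
E
```

```text
[232 170  27  27 570] [244.9 183.1] [598.1 152.1  10. ] [26.0, 26.0, 90.0]
[236 206  19  20 296] [245.  215.1] [513.3 149.9  10. ] [19.0, 18.0, 90.0]
[185 177  36  16 515] [202.7 184.2] [595.5 263.1  10. ] [14.5, 35.5, 88.2]
[191 208  24  18 401] [202.5 216.3] [510.5 260.7  10. ] [17.0, 23.0, 90.0]
now [ 117.  -511.8  193. ] psi 0.225
   [ 0.79 -0.11  0.09] [0.    0.    0.012] rows>= 2
   [ 0.789 -0.114  0.09 ] [0.    0.    0.012] rows>= 2
   [ 0.789 -0.119  0.09 ] [0.    0.    0.012] rows>= 2
   [ 0.788 -0.124  0.09 ] [0.    0.    0.012] rows>= 2
```

View pics/t1.png

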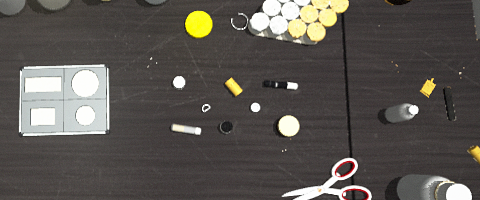

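Request:
{"method": "drive_tool", "body": {
  "series": "0.4 -0.06 0 0 0 0 1;0.79 -0.11 0 0 0 0 1;0.79 -0.11 0 0 0 0 1",
  "newtons": 40
}}

```text
time_s: 1.45
eef_pos: [210.4, -475.9, 193.2]
ee_rot: [-0.0, 0.993, 0.115, 0.001]
force: [-0.6, -0.1, -0.1]
grip_width: 1.002
```

Request:
{"method": "drive_tool", "body": {
  "series": "0.4 -0.06 0.05 0 0 0.01 1;0.79 -0.11 0.09 0 0 0.01 1;0.79 -0.11 0.09 0 0 0.01 1"
}}

```text
time_s: 1.75
eef_pos: [303.2, -439.3, 181.9]
ee_rot: [-0.001, 0.993, 0.115, 0.001]
force: [0.4, 0.0, -0.7]
grip_width: 0.999
```

Request:
{"method": "drive_tool", "body": {
  "series": "0.4 -0.06 0.05 0 0 0.01 1;0.79 -0.12 0.09 0 0 0.01 1;0.79 -0.12 0.09 0 0 0.01 1"
}}

```text
time_s: 2.05
eef_pos: [395.3, -401.6, 170.5]
ee_rot: [-0.001, 0.993, 0.114, 0.001]
force: [-0.4, -0.6, -0.5]
grip_width: 1.002
```

Request:
{"method": "drive_tool", "body": {
  "series": "0.4 -0.06 0.05 0 0 0.01 1;0.79 -0.12 0.18 0 0 0.01 1;0.79 -0.12 0.18 0 0 0.01 1"
}}

```text
time_s: 2.35
eef_pos: [486.4, -364.0, 147.0]
ee_rot: [-0.003, 0.994, 0.114, 0.001]
force: [-1.0, -0.7, -0.6]
grip_width: 1.0
```

```bash
python3 - <<'E'
from h import *
s=telemetry.sense();print(s["time_s"],s["joints"].round(2))
c=eyes.capture("wrist");save(c,"w1")
V=np.array(c["view"]);print(-V[:3,:3].T@V[:3,3],proj(c,(475,-376,32)))
for m,z in [("amber_jar_centre",32),("tiny_pot_centre",34),("gilt_cap_centre",12.5),("balm_centre",8.5),("screw_cap_centre",20)]:
    for r in nets.spot_in(m,c)[:2]:
        b=np.array(r["rect"]);print(m,round(r["confidence"],2),b.round(),onz(c,(b[0]+b[2])/2,(b[1]+b[3])/2,z).round(1))
plan((475,-376,60,0.2))
E
```

```text
2.35 [-0.84  0.53  1.3   0.    1.32  0.51]
[ 553.58776042 -349.3372895   327.89947968] [329.23076265 196.69823219]
amber_jar_centre 0.77 [304. 150. 360. 213.] [ 489.2 -375.2   32. ]
tiny_pot_centre 0.74 [142. 126. 188. 166.] [ 487.9 -224.3   34. ]
tiny_pot_centre 0.19 [298.  35. 394.  81.] [ 593.  -361.7   34. ]
gilt_cap_centre 0.65 [180.   0. 232.  65.] [ 589.1 -239.4   12.5]
balm_centre 0.62 [297.  34. 392.  82.] [ 596.1 -361.5    8.5]
screw_cap_centre 0.55 [46.  4. 59.  5.] [ 582.5 -111.8   20. ]
now [ 483.3 -367.2  149.8] psi 0.222
   [-0.085  0.057  0.748] [-0.003 -0.005  0.044] rows>= 2
```

View pics/w1.png

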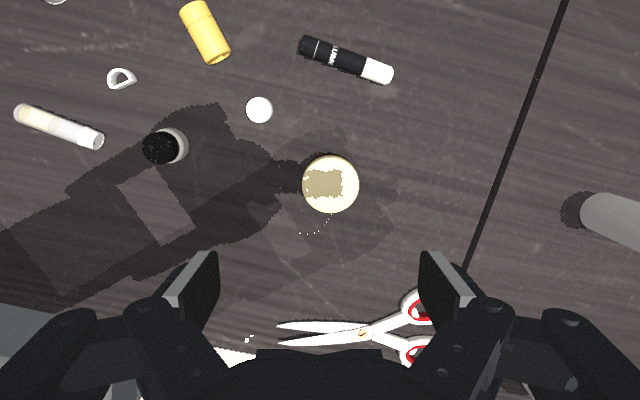

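```bash
cat >> h.py <<'E'
def look(cam,items,k=1):
    c=eyes.capture(cam)
    for m,z in items:
        for r in nets.spot_in(m,c)[:k]:
            b=np.array(r["rect"]);print(m,round(r["confidence"],2),b.round(),onz(c,(b[0]+b[2])/2,(b[1]+b[3])/2,z).round(1))
    return c
E
python3 - <<'E'
from h import *
L=[("amber_jar_centre",16),("tiny_pot_centre",17),("gilt_cap_centre",12.5),("tube_centre",10),("balm_centre",8.5)]
for i in range(2):
    c=look("wrist",L); print(pose()[0])
look("top",L)
f=c["frame"];hsv=cv2.cvtColor(f,cv2.COLOR_RGB2HSV)
m=((f[:,:,0]>170)&(f[:,:,1]>150)).astype(np.uint8);m[230:]=0
n,l,s,ce=cv2.connectedComponentsWithStats(m)
for i in range(1,n):
    if s[i,4]>300: print(s[i],ce[i].round(1),onz(c,s[i,0]+s[i,2]/2,s[i,1]+s[i,3]/2,32).round(1))
E
```

```text
amber_jar_centre 0.95 [300. 147. 358. 208.] [ 485.7 -376.5   16. ]
tiny_pot_centre 0.9 [139. 124. 186. 160.] [ 484.7 -217.1   17. ]
gilt_cap_centre 0.59 [176.   1. 229.  59.] [ 588.8 -239.5   12.5]
tube_centre 0.57 [ 14.  99. 104. 147.] [ 479.7 -115.    10. ]
balm_centre 0.72 [295.  30. 389.  78.] [ 596.5 -363.     8.5]
[ 484.15126308 -366.25303182  149.34197781]
amber_jar_centre 0.75 [303. 151. 360. 211.] [ 483.4 -378.5   16. ]
tiny_pot_centre 0.98 [139. 124. 188. 162.] [ 484.2 -217.1   17. ]
gilt_cap_centre 0.9 [181.   0. 231.  61.] [ 589.6 -241.4   12.5]
tube_centre 0.57 [ 16.  96. 104. 151.] [ 479.7 -114.9   10. ]
balm_centre 0.81 [296.  32. 392.  81.] [ 595.4 -363.8    8.5]
[ 484.42587314 -365.95335667  149.15138202]
tiny_pot_centre 0.41 [378. 220. 391. 233.] [ 482.  -213.3   17. ]
tube_centre 0.77 [332. 225. 360. 232.] [ 477.6 -113.2   10. ]
balm_centre 0.54 [422. 179. 458. 191.] [ 591.6 -360.4    8.5]
[ 177    0   51   62 1724] [201.9  28.9] [ 586.1 -245.5   32. ]
[358  54  33  27 573] [374.5  68.2] [ 589.7 -389.9   32. ]
[105  66  30  21 341] [117.4  75.9] [ 535.9 -181.4   32. ]
[244  94  27  26 547] [256.6 106.8] [ 536.6 -300.1   32. ]
[  12  102   91   45 1660] [ 56.8 124.5] [ 483.5 -129.2   32. ]
[ 300  153   57   57 2536] [328.1 181.1] [ 486.1 -374.7   32. ]
```

```bash
python3 - <<'E'
from h import *
plan((484,-376,60,0.2),(484,-376,10,.2))
E
```

```text
now [ 484.4 -366.   149.1] psi 0.224
   [-0.024  0.083  0.742] [-0.005 -0.005  0.048] rows>= 2
   [-0.    -0.     0.417] [ 0. -0. -0.] rows>= 1
```

Request:
{"method": "drive_tool", "body": {
  "series": "-0.02 0.08 0.4 0 0 0 1;-0.02 0.08 0.75 0 0 0 1;-0.02 0.08 0.75 0 0 0 1;-0.02 0.08 0.75 0 0 0 1"
}}

```text
time_s: 3.95
eef_pos: [484.7, -375.8, 60.2]
ee_rot: [-0.001, 0.994, 0.112, 0.001]
force: [0.7, -0.2, 0.9]
grip_width: 1.001
```

```bash
python3 - <<'E'
from h import *
c=look("wrist",[("amber_jar_centre",16)]);save(c,"w2")
plan((484,-376,10,.2))
E
```

```text
amber_jar_centre 0.79 [279. 163. 359. 246.] [ 485.1 -375.6   16. ]
now [ 485.4 -376.6   61.9] psi 0.224
   [-0.012 -0.008  0.432] [ 0.003 -0.009  0.049] rows>= 2
```

View pics/w2.png

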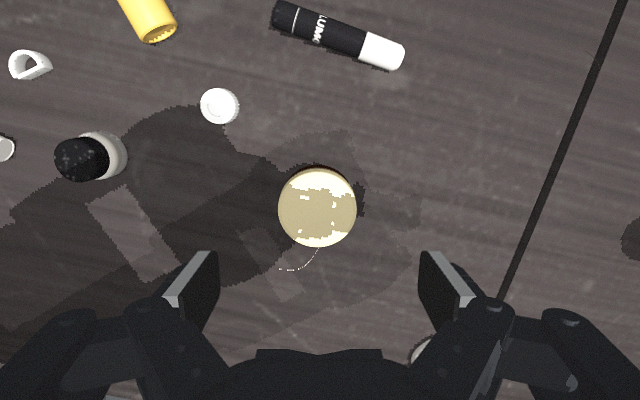

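Request:
{"method": "drive_tool", "body": {
  "series": "0 0 0.3 0 0 0 1;0 0 0.43 0 0 0 1;0 0 0.43 0 0 0 1;0 0 0.43 0 0 0 0.3;0 0 0.43 0 0 0 0.3;0 0 0.43 0 0 0 0.3;0 0 0.43 0 0 0 0.3;0 0 0.43 0 0 0 0.3;0 0 0.43 0 0 0 0.3;0 0 0.43 0 0 0 0.3",
  "newtons": 40
}}

```text
time_s: 5.05
eef_pos: [485.7, -376.6, 10.3]
ee_rot: [0.0, 0.994, 0.112, 0.002]
force: [0.2, -0.5, 0.6]
grip_width: 0.3
```

Request:
{"method": "drive_tool", "body": {
  "series": "0 0 -0.2 0 0 0 0.3;0 0 -0.5 0 0 0 0.3;0 0 -0.8 0 0 0 0.3;0 0 -0.8 0 0 0 0.3"
}}

```text
time_s: 5.45
eef_pos: [486.9, -378.4, 111.5]
ee_rot: [0.004, 0.994, 0.112, 0.005]
force: [0.1, -0.0, 0.3]
grip_width: 0.298
```

```bash
python3 - <<'E'
from h import *
c=look("wrist",[("amber_jar_centre",100)])
plan((485,-250,110,0.1),(598,150,110,0),(598,150,21,0))
E
```

```text
amber_jar_centre 0.97 [282. 156. 348. 226.] [ 504.8 -372.2  100. ]
now [ 485.3 -376.7  106.6] psi 0.224
   [ 0.116 -0.515 -0.015] [ 0.002 -0.005  0.124] rows>= 2
   [ 0.084 -0.521 -0.015] [ 0.002 -0.005  0.124] rows>= 2
   [ 0.317 -0.806 -0.   ] [-0.   -0.    0.05] rows>= 3
   [ 0.297 -0.813 -0.   ] [-0.   -0.    0.05] rows>= 3
   [ 0.277 -0.821 -0.   ] [-0.   -0.    0.05] rows>= 3
   [ 0.256 -0.827 -0.   ] [-0.   -0.    0.05] rows>= 3
   [0.    0.    0.742] [-0.  0.  0.] rows>= 2
```

```bash
python3 - <<'E'
from h import *
c=look("wrist",[("amber_jar_centre",16)]);save(c,"w3")
V=np.array(c["view"]);print(-V[:3,:3].T@V[:3,3]); print(proj(c,pose()[0]))
E
```

```text
amber_jar_centre 0.58 [284. 156. 352. 224.] [ 484.3 -376.4   16. ]
[ 551.62213178 -361.00225974  287.68153518]
[317.6331789  226.93662882]
```

View pics/w3.png

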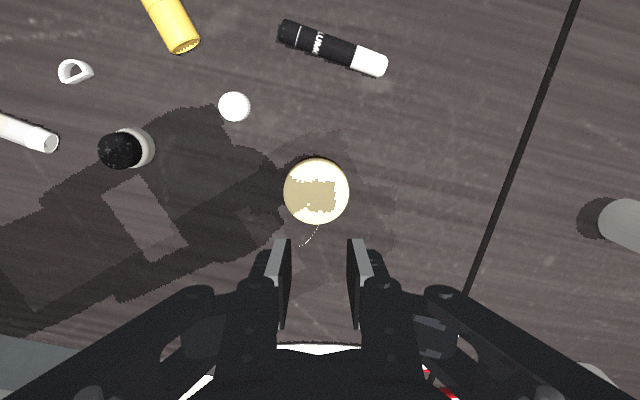

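```bash
python3 - <<'E'
from h import *
c=eyes.capture("wrist");p,R=pose();print(c["fx"],c["fy"],c["cx"],c["cy"],c["D"]);V=np.array(c["view"])
print("cam in tool",R.inv().apply(-V[:3,:3].T@V[:3,3]-p).round(1),"look",R.inv().apply(-V[2,:3]).round(2))
for x in (0,11):
  for z in (0,-10,-20,-30,-40):
    print(x,z,[proj(c,p+R.apply([x,s*12.75,z])).round(0) for s in(-1,1)])
E
```

```text
335.5220437771162 335.5220437771162 318.5813463573445 197.23511766023765 [-0.02278843  0.          0.          0.          0.        ]
cam in tool [  69.    -0.2 -180.9] look [-0.27  0.    0.96]
0 0 [array([297., 227.]), array([341., 227.])]
0 -10 [array([296., 234.]), array([342., 234.])]
0 -20 [array([294., 241.]), array([343., 241.])]
0 -30 [array([293., 249.]), array([345., 249.])]
0 -40 [array([291., 258.]), array([347., 258.])]
11 0 [array([296., 209.]), array([341., 209.])]
11 -10 [array([295., 215.]), array([343., 215.])]
11 -20 [array([294., 221.]), array([344., 221.])]
11 -30 [array([292., 228.]), array([345., 228.])]
11 -40 [array([291., 236.]), array([347., 236.])]
```

Request:
{"method": "drive_tool", "body": {
  "series": "0 0 0 0 0 0 1;0 0 0 0 0 0 1;0 0 0 0 0 0 1;0 0 0 0 0 0 1;0 0 0 0 0 0 1;0 0 0.3 0 0 0 1;0 0 0.6 0 0 0 1;0 0 0.8 0 0 0 1;0 0 0.97 0 0 0 1;0 0 0.97 0 0 0 1"
}}

```text
time_s: 6.7
eef_pos: [483.9, -374.6, -14.2]
ee_rot: [-0.003, 0.994, 0.112, 0.0]
force: [-0.1, 0.4, 0.6]
grip_width: 0.997
```

Request:
{"method": "drive_tool", "body": {
  "series": "0 0 0 0 0 0 0.5;0 0 0 0 0 0 0.5;0 0 0 0 0 0 0.5;0 0 0 0 0 0 0.5;0 0 0 0 0 0 0.5"
}}

```text
time_s: 7.2
eef_pos: [484.4, -375.0, -12.4]
ee_rot: [-0.002, 0.994, 0.112, 0.001]
force: [-1.3, 1.8, 6.9]
grip_width: 0.555
```

```bash
python3 - <<'E'
from h import *
c=look("wrist",[("amber_jar_centre",16)]);save(c,"w4");print(pose()[0],telemetry.sense()["grip_width"])
E
```

```text
amber_jar_centre 0.84 [263. 186. 375. 309.] [ 484.6 -375.2   16. ]
[ 484.37251731 -374.99658003  -12.37525546] 0.552131459698051
```

View pics/w4.png

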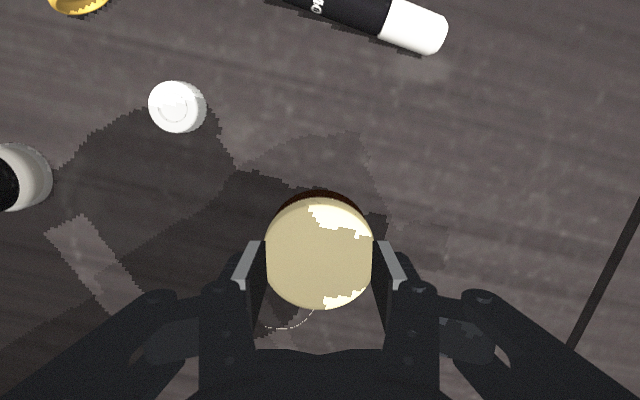

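Request:
{"method": "drive_tool", "body": {
  "series": "0 0 0 0 0 0 1;0 0 0 0 0 0 1;0 0 0 0 0 0 1;0 0 0 0 0 0 1;0 0 0.08 0 0 0 1;0 0 0.16 0 0 0 1;0 0 0.16 0 0 0 1;0 0 0.16 0 0 0 1"
}}

```text
time_s: 8.1
eef_pos: [484.2, -374.7, -32.1]
ee_rot: [-0.002, 0.994, 0.112, 0.0]
force: [0.2, -0.7, 0.1]
grip_width: 1.001
```

Request:
{"method": "drive_tool", "body": {
  "series": "0 0 0 0 0 0 0.4;0 0 0 0 0 0 0.4;0 0 0 0 0 0 0.4;0 0 0 0 0 0 0.4;0 0 0 0 0 0 0.4;0 0 0 0 0 0 0.4"
}}

```text
time_s: 8.7
eef_pos: [484.5, -375.1, -31.4]
ee_rot: [-0.002, 0.994, 0.112, 0.001]
force: [-0.2, -0.6, 6.0]
grip_width: 0.588
```

Request:
{"method": "drive_tool", "body": {
  "series": "0 0 -0.2 0 0 0 0.4;0 0 -0.5 0 0 0 0.4;0 0 -0.9 0 0 0 0.4;0 0 -0.9 0 0 0 0.4"
}}

```text
time_s: 9.1
eef_pos: [486.6, -377.9, 83.1]
ee_rot: [0.003, 0.994, 0.112, 0.004]
force: [0.7, -0.7, 0.5]
grip_width: 0.59
```

```bash
python3 - <<'E'
from h import *
c=look("wrist",[("amber_jar_centre",120)]);save(c,"w5")
plan((485,-377,90,.2),(598,150,90,0))
E
```

```text
amber_jar_centre 0.67 [255. 198. 385. 339.] [ 480.  -379.6  120. ]
now [ 484.5 -375.6   77.1] psi 0.224
   [ 0.002  0.012 -0.108] [-0.005 -0.005  0.049] rows>= 1
   [ 0.359 -0.823 -0.   ] [ 0.   -0.    0.08] rows>= 3
   [ 0.326 -0.837 -0.   ] [ 0.   -0.    0.08] rows>= 3
   [ 0.292 -0.849 -0.   ] [ 0.   -0.    0.08] rows>= 3
   [ 0.258 -0.86  -0.   ] [ 0.   -0.    0.08] rows>= 3
   [ 0.223 -0.87  -0.   ] [ 0.   -0.    0.08] rows>= 3
```

View pics/w5.png

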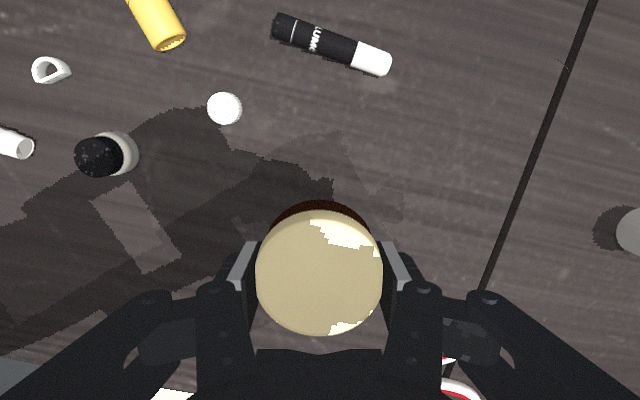

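Request:
{"method": "drive_tool", "body": {
  "series": "0.12 -0.27 -0.1 0 0 0.03 0.4;0.24 -0.55 -0.1 0 0 0.06 0.4;0.36 -0.82 -0.1 0 0 0.08 0.4"
}}

```text
time_s: 9.5
eef_pos: [504.0, -268.3, 87.7]
ee_rot: [-0.002, 0.996, 0.091, 0.0]
force: [1.0, 0.8, -0.0]
grip_width: 0.594
```

Request:
{"method": "drive_tool", "body": {
  "series": "0.11 -0.28 0 0 0 0.03 0.4;0.22 -0.56 0 0 0 0.06 0.4;0.33 -0.84 0 0 0 0.08 0.4"
}}

```text
time_s: 9.8
eef_pos: [523.7, -160.0, 86.3]
ee_rot: [-0.003, 0.997, 0.071, -0.001]
force: [0.6, -0.2, -0.9]
grip_width: 0.588
```

Request:
{"method": "drive_tool", "body": {
  "series": "0.1 -0.28 0 0 0 0.03 0.4;0.2 -0.56 0 0 0 0.06 0.4;0.3 -0.84 0 0 0 0.08 0.4"
}}

```text
time_s: 10.1
eef_pos: [544.2, -53.3, 85.1]
ee_rot: [-0.004, 0.999, 0.051, -0.003]
force: [0.2, -0.4, -0.2]
grip_width: 0.587
```

Request:
{"method": "drive_tool", "body": {
  "series": "0.1 -0.28 0 0 0 0.03 0.4;0.2 -0.56 0 0 0 0.06 0.4;0.25 -0.84 0 0 0 0.08 0.4;0.25 -0.84 0 0 0 0.08 0.4;0.25 -0.84 0 0 0 0.08 0.4"
}}

```text
time_s: 10.6
eef_pos: [562.9, 50.3, 84.2]
ee_rot: [-0.004, 0.999, 0.032, -0.005]
force: [0.2, -0.8, -0.2]
grip_width: 0.592
```

```bash
python3 - <<'E'
from h import *
c=look("wrist",[(n,10) for n in N[6:]]);save(c,"w6");print(telemetry.sense()["time_s"],telemetry.sense()["grip_width"])
f=c["frame"]
n,l,s,ce=cv2.connectedComponentsWithStats((f.min(2)>215).astype(np.uint8))
for i in range(1,n):
    if s[i,4]>300: print(s[i],ce[i].round(1),onz(c,*ce[i],10).round(1))
plan((598,150,90,0))
E
```

```text
nest_large_round_floor 0.92 [106.  75. 266. 196.] [601.3 153.7  10. ]
nest_small_round_floor 0.58 [122. 192. 265. 291.] [514.8 151.8  10. ]
nest_long_floor 0.97 [  2.  76. 122. 192.] [596.8 249.9  10. ]
nest_short_floor 0.95 [  1. 184. 137. 283.] [514.1 256.2  10. ]
10.85 0.5885616317290043
[ 51  67 205  10 730] [165.2  71.3] [646.3 166.9  10. ]
[ 144   89   92   71 4878] [190.7 125.1] [609.2 149.9  10. ]
[   0  107  107   52 4837] [ 52.1 132.6] [597.4 257.2  10. ]
[ 501  139   40   40 1242] [520.3 158.6] [ 600.  -101.6   10. ]
[  26  213   76   47 2948] [ 64.1 235.7] [512.1 260.7  10. ]
[173 253  47  15 365] [195.2 260.7] [496.9 151.1  10. ]
now [563.7  49.   85.4] psi 0.06
   [ 0.336 -0.823 -0.034] [-0.016  0.014  0.121] rows>= 3
```

View pics/w6.png

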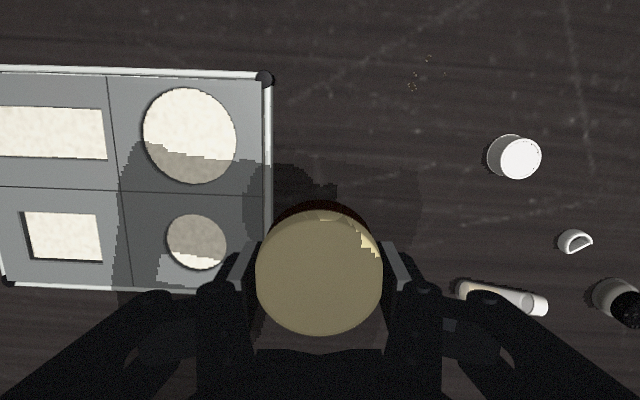

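```bash
python3 - <<'E'
from h import *
c=eyes.capture("wrist")
for u,v in [(190,136),(196,242),(63,236.5),(107,133)]: print(onz(c,u,v,10).round(1))
plan((600,150,85,0),(600,150,-20,0))
E
```

```text
[602.  149.9  10. ]
[514.8 149.   10. ]
[512.2 261.6  10. ]
[600.7 213.8  10. ]
now [563.7  49.2  85.6] psi 0.061
   [ 0.353 -0.82   0.009] [-0.016  0.013  0.121] rows>= 3
   [ 0.    -0.     0.875] [0. 0. 0.] rows>= 3
```

Request:
{"method": "drive_tool", "body": {
  "series": "0.12 -0.27 0 0 0 0 0.4;0.24 -0.55 0 -0.01 0.01 0.06 0.4;0.36 -0.82 0 -0.02 0.01 0.12 0.4;0.36 -0.82 0 -0.02 0.01 0.12 0.4;0.36 -0.82 0 -0.02 0.01 0.12 0.4;0.36 -0.82 0 -0.02 0.01 0.12 0.4"
}}

```text
time_s: 11.5
eef_pos: [600.8, 148.8, 86.0]
ee_rot: [0.001, 1.0, -0.0, -0.001]
force: [0.4, -0.0, -2.0]
grip_width: 0.587
```

```bash
python3 - <<'E'
from h import *
plan((601,150,-10,0),(601,150,-20.5,0))
c=eyes.capture("wrist");f=c["frame"];save(c,"w7")
n,l,s,ce=cv2.connectedComponentsWithStats((f.min(2)>215).astype(np.uint8))
print([(proj(c,P).round()) for P in [(598.5,261,10),(512.5,261,10)]])
for i in range(1,n):
    if s[i,4]>300: print(s[i],ce[i].round(1),onz(c,*ce[i],10).round(1))
E
```

```text
now [600.8 148.8  86. ] psi -0.0
   [ 0.004 -0.012  0.8  ] [ 0.005  0.004 -0.001] rows>= 2
   [ 0.    -0.     0.087] [-0.  0.  0.] rows>= 1
[array([178., 196.]), array([190., 291.])]
[ 100  131  285   13 1454] [244.2 137.1] [644.5 205.1  10. ]
[388 144   8  97 404] [391.8 191.5] [601.7  90.8  10. ]
[ 281  150   79   62 2366] [327.7 174. ] [615.9 141.7  10. ]
[ 91 153  35 152 650] [107.9 228.1] [570.9 322.4  10. ]
[613 177  27  37 813] [627.4 195.8] [ 597.8 -102.1   10. ]
[175 271  42  28 733] [191. 282.] [521.4 258.7  10. ]
```

Request:
{"method": "drive_tool", "body": {
  "series": "0 -0.01 0.25 0 0 0 0.4;0 -0.01 0.5 0 0 0 0.4;0 -0.01 0.7 0 0 0 0.4;0 -0.01 0.8 0 0 0 0.4;0 -0.01 0.84 0 0 0 0.4;0 -0.01 0.87 0 0 0 0.4;0 -0.01 0.88 0 0 0 0.4;0 -0.01 0.88 0 0 0 0.4"
}}

```text
time_s: 12.35
eef_pos: [601.1, 149.7, -18.7]
ee_rot: [0.001, 1.0, -0.0, -0.0]
force: [-1.0, -0.7, -0.8]
grip_width: 0.589
```

Request:
{"method": "drive_tool", "body": {
  "series": "0 0 0.02 0 0 0 0.4;0 0 0.025 0 0 0 0.4;0 0 0.025 0 0 0 0.4;0 0 0.025 0 0 0 0.9;0 0 0.025 0 0 0 0.9;0 0 0.025 0 0 0 0.9;0 0 -0.2 0 0 0 0.9;0 0 -0.5 0 0 0 0.9;0 0 -0.85 0 0 0 0.9;0 0 -0.85 0 0 0 0.9"
}}

```text
time_s: 13.35
eef_pos: [604.0, 150.2, 89.2]
ee_rot: [0.001, 1.0, -0.0, 0.005]
force: [-0.2, -0.9, -0.2]
grip_width: 0.896
```

```bash
python3 - <<'E'
from h import *
c=look("wrist",[("amber_jar_centre",42),("nest_large_round_floor",16)]);save(c,"w8")
print([proj(c,P).round() for P in [(601,150,10),(601,150,42)]])
plan((484,-217,85,0.3))
E
```

```text
amber_jar_centre 0.97 [283. 164. 359. 240.] [605.6 148.8  42. ]
nest_large_round_floor 0.96 [243. 142. 391. 251.] [602.8 151.5  16. ]
[array([319., 196.]), array([319., 208.])]
now [600.6 149.9  82.5] psi -0.001
   [-0.242  0.765 -0.003] [ 0.001  0.001 -0.15 ] rows>= 2
   [-0.299  0.744 -0.004] [ 0.001  0.001 -0.15 ] rows>= 2
   [-0.354  0.72  -0.004] [ 0.001  0.001 -0.15 ] rows>= 2
   [-0.407  0.691 -0.005] [ 0.001  0.001 -0.15 ] rows>= 2
```

View pics/w8.png

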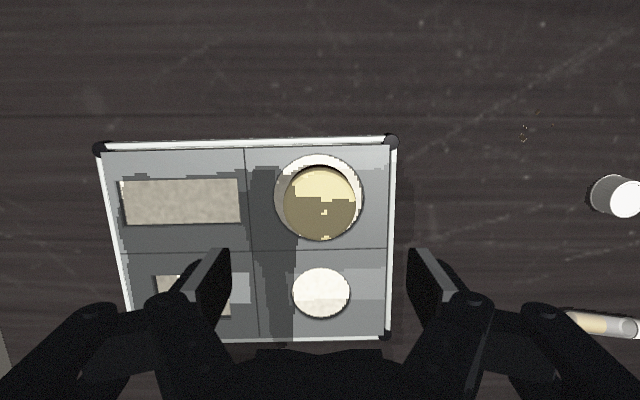

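```bash
python3 - <<'E'
from h import *
plan((480,-115,85,1.4))
E
```

```text
now [600.6 149.9  82.5] psi -0.001
   [-0.335  0.736 -0.005] [ 0.     0.002 -0.934] rows>= 4
   [-0.63   0.507 -0.005] [ 0.     0.002 -0.934] rows>= 4
   [-0.791  0.169 -0.006] [ 0.     0.002 -0.934] rows>= 4
```

Request:
{"method": "drive_tool", "body": {
  "series": "-0.09 0.18 0 0 0 -0.23 0.9;-0.17 0.37 0 0 0 -0.47 0.6;-0.25 0.55 0 0 0 -0.7 0.6;-0.33 0.74 0 0 0 -0.93 0.6"
}}

```text
time_s: 13.9
eef_pos: [559.6, 60.5, 81.1]
ee_rot: [0.0, 0.973, 0.232, -0.002]
force: [0.7, -0.1, 0.7]
grip_width: 0.598
```

Request:
{"method": "drive_tool", "body": {
  "series": "-0.16 0.13 0 0 0 -0.23 0.6;-0.32 0.25 0 0 0 -0.47 0.6;-0.47 0.38 0 0 0 -0.7 0.6;-0.63 0.51 0 0 0 -0.93 0.6"
}}

```text
time_s: 14.3
eef_pos: [518.6, -28.9, 80.0]
ee_rot: [-0.001, 0.892, 0.452, -0.004]
force: [0.7, -0.3, 0.4]
grip_width: 0.598
```

Request:
{"method": "drive_tool", "body": {
  "series": "-0.2 0.04 0 0 0 -0.23 0.6;-0.4 0.08 0 0 0 -0.47 0.6;-0.6 0.13 0 0 0 -0.7 0.6;-0.79 0.17 0 0 0 -0.93 0.6;-0.79 0.17 0 0 0 -0.93 0.6;-0.79 0.17 0 0 0 -0.93 0.6"
}}

```text
time_s: 14.9
eef_pos: [478.6, -117.1, 79.4]
ee_rot: [-0.003, 0.764, 0.645, -0.004]
force: [-0.6, 0.4, 0.0]
grip_width: 0.601
```

```bash
python3 - <<'E'
from h import *
c=look("wrist",[("tube_centre",10),("tiny_pot_centre",17)]);save(c,"w9")
plan((480,-115,85,1.4))
E
```

```text
tube_centre 0.79 [304. 136. 335. 238.] [ 479.7 -111.1   10. ]
tiny_pot_centre 0.74 [322. 284. 362. 336.] [ 480.7 -216.7   17. ]
now [ 479.1 -116.6   79.9] psi 1.404
   [ 0.014  0.005 -0.042] [-0.016  0.004  0.008] rows>= 1
```

View pics/w9.png

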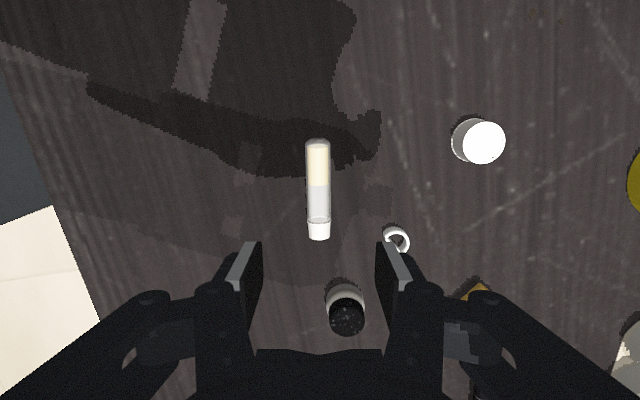

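Request:
{"method": "drive_tool", "body": {
  "series": "0.02 0 0.25 0 0 0 0.6;0.04 0 0.5 0 0 0 0.6;0.04 0 0.75 0 0 0 0.6;0.04 0 0.88 0 0 0 0.6;0.04 0 0.93 0 0 0 0.6;0.04 0 0.93 0 0 0 0.6;0.04 0 0.93 0 0 0 0.6"
}}

```text
time_s: 15.75
eef_pos: [479.6, -111.9, -30.9]
ee_rot: [-0.002, 0.764, 0.646, -0.003]
force: [-1.0, 0.2, 0.6]
grip_width: 0.6
```

Request:
{"method": "drive_tool", "body": {
  "series": "0 0 0 0 0 0 0.1;0 0 0 0 0 0 0.1;0 0 0 0 0 0 0.1;0 0 0 0 0 0 0.1;0 0 0 0 0 0 0.1;0 0 0 0 0 0 0.1",
  "newtons": 25
}}

```text
time_s: 16.35
eef_pos: [480.1, -112.2, -30.1]
ee_rot: [-0.001, 0.764, 0.646, -0.003]
force: [-1.9, 0.3, 7.0]
grip_width: 0.22
```

Request:
{"method": "drive_tool", "body": {
  "series": "0 0 -0.25 0 0 0 0.1;0 0 -0.5 0 0 0 0.1;0 0 -0.75 0 0 0 0.1;0 0 -0.95 0 0 0 0.1;0 0 -0.95 0 0 0 0.1;0 0 -0.95 0 0 0 0.1"
}}

```text
time_s: 16.95
eef_pos: [480.6, -111.9, 83.7]
ee_rot: [-0.001, 0.764, 0.646, -0.003]
force: [0.1, 0.1, -0.6]
grip_width: 0.219
```

```bash
python3 - <<'E'
from h import *
c=look("wrist",[("tube_centre",90)]);print(telemetry.sense()["grip_width"])
plan((598.5,261,85,1.57))
E
```

```text
tube_centre 0.94 [299. 173. 342. 345.] [ 478.9 -128.6   90. ]
0.2227635287327229
now [ 480.1 -111.7   82.8] psi 1.404
   [ 0.807  0.114 -0.007] [-0.004  0.001 -0.083] rows>= 2
   [ 0.801  0.148 -0.007] [-0.004  0.001 -0.083] rows>= 2
   [ 0.794  0.181 -0.006] [-0.004  0.001 -0.083] rows>= 2
   [ 0.786  0.214 -0.005] [-0.004  0.001 -0.083] rows>= 2
```

Request:
{"method": "drive_tool", "body": {
  "series": "0.27 0.04 0 0 0 -0.03 0.1;0.54 0.08 0 0 0 -0.06 0.1;0.81 0.11 -0.01 0 0 -0.08 0.1"
}}

```text
time_s: 17.35
eef_pos: [508.9, -16.8, 82.4]
ee_rot: [-0.003, 0.751, 0.661, -0.004]
force: [-0.8, -1.1, -0.5]
grip_width: 0.221
```

Request:
{"method": "drive_tool", "body": {
  "series": "0.27 0.05 0 0 0 -0.03 0.1;0.54 0.1 0 0 0 -0.06 0.1;0.8 0.15 -0.01 0 0 -0.08 0.1"
}}

```text
time_s: 17.65
eef_pos: [538.5, 77.6, 81.9]
ee_rot: [-0.004, 0.737, 0.676, -0.005]
force: [0.8, -0.8, 0.1]
grip_width: 0.219
```

Request:
{"method": "drive_tool", "body": {
  "series": "0.27 0.06 0 0 0 -0.03 0.1;0.54 0.12 0 0 0 -0.06 0.1;0.8 0.18 -0.01 0 0 -0.08 0.1"
}}

```text
time_s: 17.95
eef_pos: [567.8, 172.7, 81.1]
ee_rot: [-0.005, 0.723, 0.691, -0.006]
force: [-0.6, -0.9, -0.2]
grip_width: 0.221
```

Request:
{"method": "drive_tool", "body": {
  "series": "0.27 0.07 0 0 0 -0.03 0.1;0.54 0.14 0 0 0 -0.06 0.1;0.79 0.21 -0.01 0 0 -0.08 0.1;0.79 0.21 -0.01 0 0 -0.08 0.1;0.79 0.21 -0.01 0 0 -0.08 0.1"
}}

```text
time_s: 18.45
eef_pos: [596.7, 266.4, 80.2]
ee_rot: [-0.006, 0.709, 0.705, -0.007]
force: [-0.2, -0.8, -0.4]
grip_width: 0.221
```

```bash
python3 - <<'E'
from h import *
c=look("wrist",[("tube_centre",122),("nest_long_floor",16),("amber_jar_centre",26)]);save(c,"w10")
plan((598.5,261,85,1.57),(598.5,261,-18,1.57))
print(proj(c,(598.5,261,10)),proj(c,(598.5,309,10)),proj(c,(598.5,213,10)))
E
```

```text
tube_centre 0.63 [299. 174. 340. 344.] [597.9 267.3 122. ]
nest_long_floor 0.72 [263. 129. 380. 259.] [597.7 268.8  16. ]
amber_jar_centre 0.67 [295. 300. 356. 354.] [601.  158.3  26. ]
now [597.2 265.3  81.6] psi 1.564
   [-0.036  0.011 -0.029] [-0.032  0.001 -0.012] rows>= 1
   [ 0.    -0.     0.858] [-0.  0.  0.] rows>= 3
[322.52973735 201.40606122] [322.36741445 139.3565414 ] [322.67121386 257.50954902]
```

View pics/w10.png

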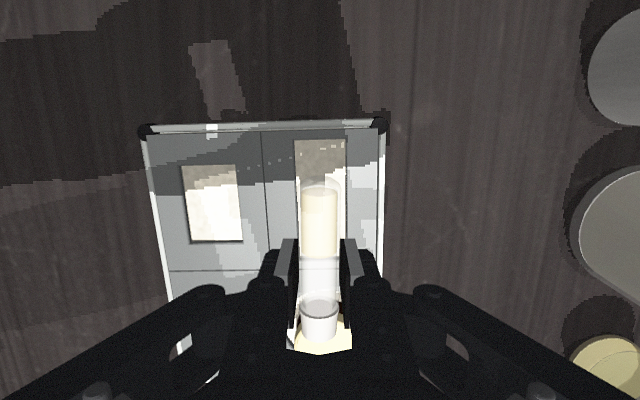

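Request:
{"method": "drive_tool", "body": {
  "series": "-0.03 0.01 0.2 -0.03 0 0 0.1;-0.03 0.01 0.45 -0.03 0 0 0.1;-0.03 0.01 0.65 -0.03 0 0 0.1;-0.03 0.01 0.75 -0.03 0 0 0.1;-0.03 0.01 0.8 -0.03 0 0 0.1;-0.03 0.01 0.83 -0.03 0 0 0.1;-0.03 0.01 0.83 -0.03 0 0 0.1"
}}

```text
time_s: 19.35
eef_pos: [597.2, 261.7, -17.4]
ee_rot: [0.0, 0.71, 0.705, -0.0]
force: [-0.5, -0.5, 0.1]
grip_width: 0.22
```

Request:
{"method": "drive_tool", "body": {
  "series": "0 0 0.02 0 0 0 0.1;0 0 0.02 0 0 0 0.1;0 0 0.02 0 0 0 0.5;0 0 0.02 0 0 0 0.5;0 0 0.02 0 0 0 0.5;0 0 -0.2 0 0 0 0.5;0 0 -0.5 0 0 0 0.5;0 0 -0.85 0 0 0 0.5;0 0 -0.85 0 0 0 0.5;0 0 -0.85 0 0 0 0.5"
}}

```text
time_s: 20.35
eef_pos: [597.4, 261.8, 85.2]
ee_rot: [0.001, 0.71, 0.705, 0.0]
force: [-0.2, -0.3, -0.8]
grip_width: 0.497
```

```bash
python3 - <<'E'
from h import *
c=look("wrist",[("tube_centre",20),("nest_long_floor",16)]);save(c,"w11")
plan((590,-239,85,0.68))
E
```

```text
tube_centre 0.78 [308. 145. 335. 253.] [599.8 259.8  20. ]
nest_long_floor 0.83 [261. 122. 375. 263.] [597.  264.2  16. ]
now [596.5 261.5  83. ] psi 1.564
   [-0.834 -0.005 -0.002] [-0.001  0.001  0.354] rows>= 3
   [-0.822  0.142 -0.003] [-0.001  0.001  0.354] rows>= 3
   [-0.784  0.284 -0.003] [-0.001  0.001  0.354] rows>= 3
   [-0.722  0.418 -0.003] [-0.001  0.001  0.354] rows>= 3
   [-0.637  0.538 -0.003] [-0.001  0.001  0.354] rows>= 3
```

View pics/w11.png

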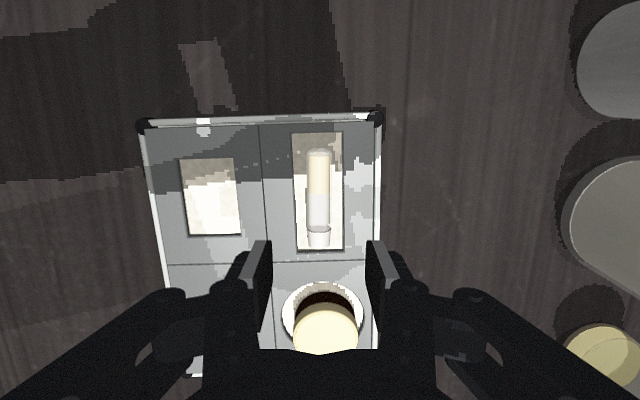

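Request:
{"method": "drive_tool", "body": {
  "series": "-0.28 0 0 0 0 0.12 0.6;-0.56 0 0 0 0 0.24 0.6;-0.83 0 0 0 0 0.35 0.6"
}}

```text
time_s: 20.8
eef_pos: [595.0, 160.7, 81.7]
ee_rot: [-0.001, 0.769, 0.639, -0.002]
force: [-0.0, 0.8, -0.2]
grip_width: 0.603
```

Request:
{"method": "drive_tool", "body": {
  "series": "-0.28 0.05 0 0 0 0.12 0.6;-0.56 0.1 0 0 0 0.24 0.6;-0.82 0.14 0 0 0 0.35 0.6"
}}

```text
time_s: 21.1
eef_pos: [592.8, 59.4, 80.6]
ee_rot: [-0.001, 0.823, 0.568, -0.003]
force: [0.6, 0.5, -0.2]
grip_width: 0.599
```

Request:
{"method": "drive_tool", "body": {
  "series": "-0.26 0.1 0 0 0 0.12 0.6;-0.52 0.2 0 0 0 0.24 0.6;-0.78 0.28 0 0 0 0.35 0.6"
}}

```text
time_s: 21.4
eef_pos: [590.5, -41.3, 79.5]
ee_rot: [-0.002, 0.87, 0.493, -0.004]
force: [0.5, -0.5, 0.6]
grip_width: 0.601
```

Request:
{"method": "drive_tool", "body": {
  "series": "-0.24 0.14 0 0 0 0.12 0.6;-0.48 0.28 0 0 0 0.24 0.6;-0.72 0.42 0 0 0 0.35 0.6"
}}

```text
time_s: 21.7
eef_pos: [588.6, -142.5, 78.3]
ee_rot: [-0.002, 0.91, 0.414, -0.005]
force: [0.5, 0.8, 0.0]
grip_width: 0.602
```

Request:
{"method": "drive_tool", "body": {
  "series": "-0.21 0.18 0 0 0 0.12 0.6;-0.42 0.36 0 0 0 0.24 0.6;-0.6 0.5 0 0 0 0.35 0.6;-0.6 0.5 0 0 0 0.35 0.6;-0.6 0.5 0 0 0 0.35 0.6"
}}

```text
time_s: 22.2
eef_pos: [586.0, -236.0, 77.2]
ee_rot: [-0.003, 0.943, 0.333, -0.006]
force: [0.2, 1.7, 0.2]
grip_width: 0.602
```

```bash
python3 - <<'E'
from h import *
c=look("wrist",[("gilt_cap_centre",12.5),("balm_centre",8.5),("screw_cap_centre",10)]);save(c,"w12");f=c["frame"]
hsv=cv2.cvtColor(f,cv2.COLOR_RGB2HSV);m=((hsv[:,:,0]>15)&(hsv[:,:,0]<35)&(hsv[:,:,1]>110)&(hsv[:,:,2]>100)).astype(np.uint8)
n,l,s,ce=cv2.connectedComponentsWithStats(m)
for i in range(1,n):
    if s[i,4]>300:
        r=cv2.minAreaRect(np.argwhere(l==i)[:,::-1].astype(np.float32));b=cv2.boxPoints(r)
        w=np.array([onz(c,*q,12.5)[:2] for q in b]);print(s[i],r,w.mean(0).round(1),w.round(1).tolist(),onz(c,*ce[i],20))
plan((590,-240,85,0.68),(590,-240,-30,.68))
E
```

```text
gilt_cap_centre 0.86 [308. 165. 342. 230.] [ 587.8 -240.4   12.5]
balm_centre 0.91 [405. 238. 469. 300.] [ 597.4 -351.5    8.5]
[ 308  165   34   65 2036] ((324.67852783203125, 196.92562866210938), (64.36405944824219, 32.792903900146484), 88.40885925292969) [ 587.5 -239.9] [[598.9, -214.1], [614.7, -232.5], [576.5, -266.3], [559.8, -246.9]] [ 589.96552597 -237.72007702   20.        ]
now [ 586.6 -235.1   78.1] psi 0.681
   [-0.004  0.049 -0.058] [-0.015  0.017  0.001] rows>= 1
   [-0.    -0.     0.958] [ 0. -0. -0.] rows>= 3
```

View pics/w12.png

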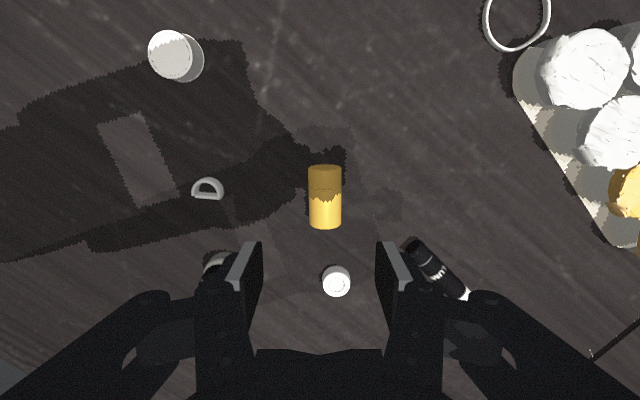

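Request:
{"method": "drive_tool", "body": {
  "series": "-0.02 0.04 0.2 -0.01 0.02 0 0.6;-0.02 0.04 0.45 -0.01 0.02 0 0.6;-0.02 0.04 0.65 -0.01 0.02 0 0.6;-0.02 0.04 0.82 -0.01 0.02 0 0.6;-0.02 0.04 0.9 -0.01 0.02 0 0.6;-0.02 0.04 0.9 -0.01 0.02 0 0.6;-0.02 0.04 0.9 -0.01 0.02 0 0.6"
}}

```text
time_s: 23.1
eef_pos: [587.2, -240.3, -28.9]
ee_rot: [-0.001, 0.943, 0.334, 0.001]
force: [-0.5, 0.3, 0.0]
grip_width: 0.601
```

Request:
{"method": "drive_tool", "body": {
  "series": "0 0 0 0 0 0 0.15;0 0 0 0 0 0 0.15;0 0 0 0 0 0 0.15;0 0 0 0 0 0 0.15;0 0 0 0 0 0 0.15;0 0 0 0 0 0 0.15",
  "newtons": 25
}}

```text
time_s: 23.7
eef_pos: [588.0, -240.7, -27.5]
ee_rot: [-0.0, 0.943, 0.334, 0.002]
force: [0.3, 1.0, 7.1]
grip_width: 0.286
```

Request:
{"method": "drive_tool", "body": {
  "series": "0 0 -0.25 0 0 0 0.15;0 0 -0.5 0 0 0 0.15;0 0 -0.75 0 0 0 0.15;0 0 -0.95 0 0 0 0.15;0 0 -0.95 0 0 0 0.15;0 0 -0.95 0 0 0 0.15"
}}

```text
time_s: 24.3
eef_pos: [587.5, -240.7, 86.3]
ee_rot: [-0.0, 0.943, 0.334, 0.001]
force: [0.2, 0.3, -0.4]
grip_width: 0.283
```

```bash
python3 - <<'E'
from h import *
c=look("wrist",[("gilt_cap_centre",125),("balm_centre",8.5)]);print(telemetry.sense()["grip_width"],telemetry.sense()["joints"].round(2))
plan((512.5,261,85,1.45))
E
```

```text
gilt_cap_centre 0.94 [289. 201. 349. 310.] [ 588.1 -240.2  125. ]
balm_centre 0.85 [396. 232. 472. 296.] [ 600.3 -356.9    8.5]
0.28110235475330164 [-0.57  0.65  1.28  0.    1.22  0.31]
now [ 587.  -240.4   85. ] psi 0.681
   [ 0.537 -0.909  0.003] [-0.    -0.001 -0.384] rows>= 3
   [ 0.701 -0.79   0.002] [-0.    -0.001 -0.384] rows>= 3
   [ 0.839 -0.642  0.001] [-0.    -0.001 -0.384] rows>= 3
   [ 0.946 -0.469  0.001] [-0.    -0.001 -0.384] rows>= 3
```

Request:
{"method": "drive_tool", "body": {
  "series": "0.18 -0.3 0 0 0 -0.13 0.15;0.36 -0.6 0 0 0 -0.26 0.15;0.54 -0.91 0 0 0 -0.38 0.15"
}}

```text
time_s: 24.75
eef_pos: [567.7, -113.4, 84.3]
ee_rot: [-0.002, 0.906, 0.423, 0.0]
force: [0.8, 0.9, -0.4]
grip_width: 0.287
```

Request:
{"method": "drive_tool", "body": {
  "series": "0.23 -0.26 0 0 0 -0.13 0.15;0.46 -0.52 0 0 0 -0.26 0.15;0.7 -0.79 0 0 0 -0.38 0.15"
}}

```text
time_s: 25.05
eef_pos: [548.1, 13.4, 83.8]
ee_rot: [-0.002, 0.862, 0.508, -0.0]
force: [0.7, -0.1, 0.1]
grip_width: 0.287
```

Request:
{"method": "drive_tool", "body": {
  "series": "0.28 -0.21 0 0 0 -0.13 0.15;0.56 -0.42 0 0 0 -0.26 0.15;0.84 -0.64 0 0 0 -0.38 0.15"
}}

```text
time_s: 25.35
eef_pos: [528.9, 140.4, 83.5]
ee_rot: [-0.003, 0.809, 0.588, -0.001]
force: [-0.2, 0.2, -0.8]
grip_width: 0.285
```

Request:
{"method": "drive_tool", "body": {
  "series": "0.3 -0.15 0 0 0 -0.13 0.15;0.6 -0.3 0 0 0 -0.26 0.15;0.9 -0.45 0 0 0 -0.38 0.15;0.9 -0.45 0 0 0 -0.38 0.15;0.9 -0.45 0 0 0 -0.38 0.15"
}}

```text
time_s: 25.85
eef_pos: [510.2, 260.2, 83.0]
ee_rot: [-0.003, 0.749, 0.663, -0.001]
force: [-0.0, -1.3, 0.0]
grip_width: 0.285
```

```bash
python3 - <<'E'
from h import *
c=look("wrist",[("gilt_cap_centre",120),("nest_short_floor",16),("nest_long_floor",16)]);save(c,"w13")
print([proj(c,(x,y,10)).round() for x,y in [(491,229.5),(534,229.5),(534,292.5),(491,292.5)]])
f=c["frame"];n,l,s,ce=cv2.connectedComponentsWithStats((f.min(2)>200).astype(np.uint8))
for i in range(1,n):
    if s[i,4]>400: print(s[i],ce[i].round(1),onz(c,*ce[i],10).round(1))
plan((512.5,261,85,1.57),(512.5,261,-15,1.57))
E
```

```text
gilt_cap_centre 0.42 [381. 242. 493. 358.] [565.  229.4 120. ]
nest_short_floor 0.6 [255. 112. 383. 255.] [511.2 270.1  16. ]
[array([300., 233.]), array([353., 227.]), array([345., 149.]), array([289., 156.])]
[349  91 132  24 747] [414.7 102.8] [587.9 320.3  10. ]
[ 489  103    7  210 1049] [492.2 203.6] [645.6 235.8  10. ]
[ 371  105   80  149 3650] [398.2 179.8] [572.4 264.2  10. ]
[ 403  114   54  124 4571] [432.  176.2] [598.6 263.9  10. ]
[   0  151   36  113 2035] [ 11.4 219.7] [256.5 269.2  10. ]
[ 294  157   60   72 1392] [331.4 191. ] [520.  261.5  10. ]
[349 160  28  31 611] [363.  176.3] [545.6 270.2  10. ]
[359 220  24  35 462] [372.6 233.9] [549.2 221.8  10. ]
[386 250  48  33 533] [401.2 262.1] [570.9 193.7  10. ]
[ 312  293   47   47 1079] [334.9 322.3] [509.8 142.3  10. ]
now [511.  258.8  83.7] psi 1.446
   [ 0.02   0.01  -0.011] [-0.009 -0.006 -0.248] rows>= 1
   [ 0.    -0.     0.833] [ 0.  0. -0.] rows>= 3
```

Request:
{"method": "drive_tool", "body": {
  "series": "0.02 0.01 0.2 -0.01 0 -0.25 0.15;0.02 0.01 0.45 -0.01 0 -0.25 0.15;0.02 0.01 0.65 -0.01 0 -0.25 0.15;0.02 0.01 0.75 -0.01 0 -0.25 0.15;0.02 0.01 0.8 -0.01 0 -0.25 0.15;0.02 0.01 0.82 -0.01 0 -0.25 0.15;0.02 0.01 0.83 -0.01 0 -0.25 0.15;0.02 0.01 0.83 -0.01 0 -0.25 0.15"
}}

```text
time_s: 26.85
eef_pos: [512.6, 261.4, -15.2]
ee_rot: [-0.001, 0.707, 0.707, 0.002]
force: [-0.0, -0.9, -0.2]
grip_width: 0.286
```

Request:
{"method": "drive_tool", "body": {
  "series": "0 0 0.015 0 0 0 0.15;0 0 0.02 0 0 0 0.15;0 0 0.02 0 0 0 0.55;0 0 0.02 0 0 0 0.55;0 0 0.02 0 0 0 0.55;0 0 -0.2 0 0 0 0.55;0 0 -0.5 0 0 0 0.55;0 0 -0.84 0 0 0 0.55;0 0 -0.84 0 0 0 0.55;0 0 -0.84 0 0 0 0.55"
}}

```text
time_s: 27.85
eef_pos: [512.6, 261.1, 86.2]
ee_rot: [-0.0, 0.707, 0.707, 0.002]
force: [-0.1, -0.4, -1.1]
grip_width: 0.55
```

```bash
python3 - <<'E'
from h import *
c=look("wrist",[("gilt_cap_centre",22),("tube_centre",20)]);save(c,"w14")
f=c["frame"]
hsv=cv2.cvtColor(f,cv2.COLOR_RGB2HSV);m=((hsv[:,:,0]>15)&(hsv[:,:,0]<35)&(hsv[:,:,1]>110)&(hsv[:,:,2]>80)).astype(np.uint8)
n,l,s,ce=cv2.connectedComponentsWithStats(m)
for i in range(1,n):
    if s[i,4]>300: print(s[i],onz(c,*ce[i],28))
plan((484,-217,85,.6))
E
```

```text
gilt_cap_centre 0.7 [300. 164. 336. 228.] [512.1 262.3  22. ]
tube_centre 0.9 [414. 144. 450. 251.] [600.1 260.3  20. ]
[ 302  164   33   64 2013] [512.63357939 264.5033633   28.        ]
now [511.7 260.8  84.3] psi 1.571
   [-0.796 -0.046 -0.003] [-0.001 -0.001  0.388] rows>= 2
   [-0.79   0.108 -0.003] [-0.001 -0.001  0.388] rows>= 2
   [-0.755  0.259 -0.002] [-0.001 -0.001  0.388] rows>= 2
   [-0.69   0.4   -0.002] [-0.001 -0.001  0.388] rows>= 2
   [-0.6    0.525 -0.002] [-0.001 -0.001  0.388] rows>= 2
```

Request:
{"method": "drive_tool", "body": {
  "series": "-0.27 -0.02 0 0 0 0.13 0.6;-0.53 -0.03 0 0 0 0.26 0.6;-0.8 -0.05 0 0 0 0.39 0.6"
}}

```text
time_s: 28.3
eef_pos: [504.9, 163.9, 82.9]
ee_rot: [-0.002, 0.773, 0.634, -0.0]
force: [-0.0, -0.2, 0.2]
grip_width: 0.601
```

Request:
{"method": "drive_tool", "body": {
  "series": "-0.27 0.04 0 0 0 0.13 0.6;-0.53 0.07 0 0 0 0.26 0.6;-0.79 0.11 0 0 0 0.39 0.6"
}}

```text
time_s: 28.6
eef_pos: [498.5, 67.1, 81.6]
ee_rot: [-0.002, 0.832, 0.555, -0.001]
force: [0.8, -0.7, 0.3]
grip_width: 0.601
```

Request:
{"method": "drive_tool", "body": {
  "series": "-0.25 0.09 0 0 0 0.13 0.6;-0.5 0.17 0 0 0 0.26 0.6;-0.76 0.26 0 0 0 0.39 0.6"
}}

```text
time_s: 28.9
eef_pos: [491.4, -30.1, 80.4]
ee_rot: [-0.003, 0.883, 0.47, -0.002]
force: [0.8, 0.2, 0.2]
grip_width: 0.598
```

Request:
{"method": "drive_tool", "body": {
  "series": "-0.23 0.13 0 0 0 0.13 0.6;-0.46 0.27 0 0 0 0.26 0.6;-0.69 0.4 0 0 0 0.39 0.6"
}}

```text
time_s: 29.2
eef_pos: [484.3, -126.7, 79.1]
ee_rot: [-0.004, 0.925, 0.38, -0.003]
force: [0.4, 0.0, -0.2]
grip_width: 0.603
```

Request:
{"method": "drive_tool", "body": {
  "series": "-0.2 0.18 0 0 0 0.13 0.6;-0.4 0.35 0 0 0 0.26 0.6;-0.6 0.52 0 0 0 0.39 0.6;-0.6 0.52 0 0 0 0.39 0.6;-0.6 0.52 0 0 0 0.39 0.6"
}}

```text
time_s: 29.7
eef_pos: [476.4, -221.6, 77.8]
ee_rot: [-0.004, 0.958, 0.288, -0.004]
force: [-0.0, 0.8, 0.9]
grip_width: 0.6
```

```bash
python3 - <<'E'
from h import *
c=look("wrist",[("tiny_pot_centre",17)]);save(c,"w15")
print([proj(c,(483,-217,z)).round() for z in (0,34)])
plan((483,-217,85,.6),(483,-217,-17,.6))
E
```

```text
tiny_pot_centre 0.87 [296. 162. 341. 210.] [ 483.4 -216.    17. ]
[array([319., 182.]), array([319., 194.])]
now [ 476.8 -220.7   78.3] psi 0.587
   [ 0.06   0.002 -0.056] [-0.019  0.01  -0.026] rows>= 1
   [-0.   -0.    0.85] [-0. -0. -0.] rows>= 3
```

View pics/w15.png

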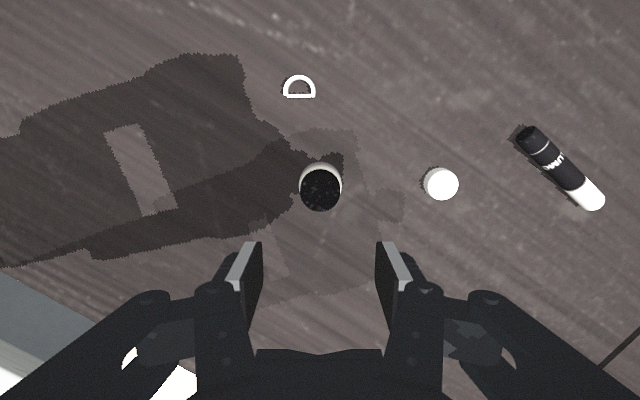

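Request:
{"method": "drive_tool", "body": {
  "series": "0.07 0 0.2 -0.02 0.01 0 0.6;0.07 0 0.4 -0.02 0.01 0 0.6;0.07 0 0.6 -0.02 0.01 0 0.6;0.07 0 0.74 -0.02 0.01 0 0.6;0.07 0 0.79 -0.02 0.01 0 0.6;0.07 0 0.79 -0.02 0.01 0 0.6;0.07 0 0.79 -0.02 0.01 0 0.6"
}}

```text
time_s: 30.5
eef_pos: [483.4, -215.5, -15.8]
ee_rot: [0.001, 0.957, 0.29, 0.0]
force: [-0.4, -0.3, 0.8]
grip_width: 0.602
```

Request:
{"method": "drive_tool", "body": {
  "series": "0 0 0 0 0 0 0.2;0 0 0 0 0 0 0.2;0 0 0 0 0 0 0.2;0 0 0 0 0 0 0.2;0 0 0 0 0 0 0.2;0 0 0 0 0 0 0.2",
  "newtons": 30
}}

```text
time_s: 31.1
eef_pos: [484.1, -215.8, -14.7]
ee_rot: [0.001, 0.957, 0.29, 0.001]
force: [0.8, 1.8, 6.6]
grip_width: 0.306
```

Request:
{"method": "drive_tool", "body": {
  "series": "0 0 -0.15 0 0 0 0.2;0 0 -0.4 0 0 0 0.2;0 0 -0.65 0 0 0 0.2;0 0 -0.86 0 0 0 0.2;0 0 -0.86 0 0 0 0.2;0 0 -0.86 0 0 0 0.2"
}}

```text
time_s: 31.7
eef_pos: [483.7, -215.6, 88.6]
ee_rot: [0.002, 0.957, 0.29, 0.001]
force: [-0.0, 0.2, -1.2]
grip_width: 0.306
```

```bash
python3 - <<'E'
from h import *
c=look("wrist",[("tiny_pot_centre",122)]);save(c,"w16");print(telemetry.sense()["grip_width"])
plan((514.5,149.5,85,.3))
E
```

```text
tiny_pot_centre 0.8 [287. 211. 351. 298.] [ 482.7 -216.   122. ]
0.3041542426677656
now [ 483.3 -215.2   87.5] psi 0.587
   [ 0.634 -0.795  0.006] [ 0.001 -0.001  0.192] rows>= 3
   [ 0.555 -0.852  0.006] [ 0.001 -0.001  0.192] rows>= 3
   [ 0.471 -0.901  0.007] [ 0.001 -0.001  0.192] rows>= 3
```

Request:
{"method": "drive_tool", "body": {
  "series": "0.21 -0.27 0 0 0 0.06 0.2;0.42 -0.53 0 0 0 0.13 0.2;0.63 -0.8 0 0 0 0.19 0.2"
}}

```text
time_s: 32.1
eef_pos: [492.4, -92.0, 86.3]
ee_rot: [0.0, 0.97, 0.243, -0.0]
force: [0.8, -0.2, -0.8]
grip_width: 0.308
```

Request:
{"method": "drive_tool", "body": {
  "series": "0.19 -0.28 0 0 0 0.06 0.2;0.38 -0.56 0 0 0 0.13 0.2;0.56 -0.85 0 0 0 0.19 0.2"
}}

```text
time_s: 32.4
eef_pos: [503.1, 31.3, 85.2]
ee_rot: [-0.0, 0.981, 0.195, -0.001]
force: [0.7, -0.5, -0.5]
grip_width: 0.306
```

Request:
{"method": "drive_tool", "body": {
  "series": "0.16 -0.3 0 0 0 0.06 0.2;0.32 -0.6 0 0 0 0.13 0.2;0.47 -0.88 0 0 0 0.19 0.2;0.47 -0.88 0 0 0 0.19 0.2;0.47 -0.88 0 0 0 0.19 0.2"
}}

```text
time_s: 32.9
eef_pos: [514.1, 150.7, 84.2]
ee_rot: [-0.0, 0.989, 0.15, -0.002]
force: [0.9, -0.2, -1.1]
grip_width: 0.303
```

```bash
python3 - <<'E'
from h import *
c=look("wrist",[("tiny_pot_centre",115)]);save(c,"w17")
print([proj(c,P).round() for P in [(514.5,149.5,10)]])
plan((514.5,149.5,85,.3),(514.5,149.5,-2,.3))
E
```

```text
tiny_pot_centre 0.67 [287. 210. 350. 296.] [512.5 150.4 115. ]
[array([321., 193.])]
now [514.4 149.6  84.7] psi 0.298
   [ 0.001  0.001 -0.003] [-0.002  0.006 -0.004] rows>= 1
   [-0.    -0.     0.725] [-0. -0.  0.] rows>= 2
```

View pics/w17.png

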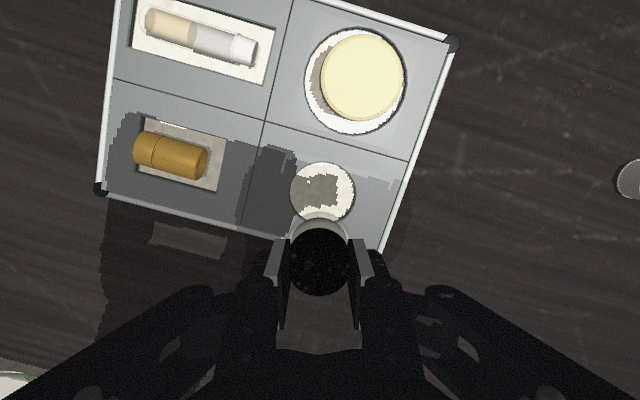

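Request:
{"method": "drive_tool", "body": {
  "series": "0 0 0.2 0 0 0 0.2;0 0 0.4 0 0 0 0.2;0 0 0.55 0 0 0 0.2;0 0 0.65 0 0 0 0.2;0 0 0.7 0 0 0 0.2;0 0 0.72 0 0 0 0.2;0 0 0.73 0 0 0 0.2;0 0 0.73 0 0 0 0.2"
}}

```text
time_s: 33.8
eef_pos: [514.5, 149.5, -2.4]
ee_rot: [-0.0, 0.989, 0.148, -0.001]
force: [-0.0, 0.2, -0.5]
grip_width: 0.307
```

Request:
{"method": "drive_tool", "body": {
  "series": "0 0 0.01 0 0 0 0.2;0 0 0.02 0 0 0 0.2;0 0 0.02 0 0 0 0.2;0 0 0.02 0 0 0 0.6;0 0 0.02 0 0 0 0.6;0 0 0.02 0 0 0 0.6;0 0 0.02 0 0 0 0.6;0 0 -0.2 0 0 0 0.6;0 0 -0.5 0 0 0 0.6;0 0 -0.85 0 0 0 0.6;0 0 -0.85 0 0 0 0.6"
}}

```text
time_s: 34.9
eef_pos: [517.5, 149.8, 104.7]
ee_rot: [0.0, 0.989, 0.148, 0.004]
force: [-0.7, -0.5, -0.7]
grip_width: 0.602
```

Request:
{"method": "drive_tool", "body": {
  "series": "-0.3 0 -0.1 0 0 0 0.6;-0.6 0 -0.2 0 0 0 0.6;-0.6 0 -0.2 0 0 0 0.6;-0.6 0 -0.2 0 0 0 0.6;-0.6 0 -0.2 0 0 0 0.6"
}}

```text
time_s: 35.4
eef_pos: [449.0, 128.7, 127.8]
ee_rot: [0.0, 0.989, 0.148, 0.004]
force: [-0.0, 0.2, 0.3]
grip_width: 0.598
```

```bash
python3 - <<'E'
from h import *
Z=[("amber_jar_centre",26),("tiny_pot_centre",27),("tube_centre",20),("gilt_cap_centre",22.5)]
W={"amber_jar_centre":(601.5,150),"tiny_pot_centre":(514.5,149.5),"tube_centre":(598.5,261),"gilt_cap_centre":(512.5,261)}
c=look("wrist",Z)
for n,z in Z:
    print(n,"expected",proj(c,(*W[n],z)).round(),"hole",proj(c,(*W[n],10)).round())
# pot cap top: dark blob close to expected
f=c["frame"];u,v=proj(c,(514.5,149.5,44)).astype(int);print("cap top exp",u,v)
x0,y0=max(u-50,0),max(v-50,0);g=(f[y0:v+50,x0:u+50].max(2)<45).astype(np.uint8)
n,l,s,ce=cv2.connectedComponentsWithStats(g)
for i in range(1,n):
    if s[i,4]>150: q=ce[i]+[x0,y0];print(s[i],q.round(),onz(c,*q,44).round(1))
for k in range(2):
    look("top",[("balm_centre",8.5),("screw_cap_centre",10)]+Z)
print(telemetry.sense()["time_s"])
E
```

```text
amber_jar_centre 0.7 [318.   0. 387.  31.] [585.  143.3  26. ]
tiny_pot_centre 0.56 [297.  83. 338. 124.] [514.8 149.4  27. ]
gilt_cap_centre 0.59 [148.  39. 215.  88.] [512.8 263.5  22.5]
amber_jar_centre expected [351. -10.] hole [349.  -3.]
tiny_pot_centre expected [318. 104.] hole [318. 104.]
tube_centre expected [209. -51.] hole [213. -45.]
gilt_cap_centre expected [184.  65.] hole [190.  67.]
cap top exp 317 103
[ 34  34  35  36 910] [318. 104.] [514.2 149.1  44. ]
balm_centre 0.79 [421. 179. 456. 186.] [ 598.3 -358.9    8.5]
screw_cap_centre 0.55 [332. 180. 346. 189.] [594.  -94.9  10. ]
amber_jar_centre 0.83 [232. 170. 255. 198.] [593.9 152.9  26. ]
tube_centre 0.65 [186. 185. 218. 187.] [588.7 262.2  20. ]
gilt_cap_centre 0.56 [232. 172. 255. 197.] [592.  152.3  22.5]
balm_centre 0.59 [422. 178. 460. 190.] [ 593.4 -364.5    8.5]
screw_cap_centre 0.62 [335. 179. 344. 188.] [596.7 -97.   10. ]
amber_jar_centre 0.92 [234. 171. 257. 196.] [594.6 148.1  26. ]
36.35
```

```bash
python3 -c "
from rig import ctrl;print(ctrl.finish_job())"
```

```text
the job is handed in; nothing more can be done
None
```

I packed all four items into their recesses and handed the job in at about 36 s of the 112 s limit. No verdict came back, so success is judged from my own checks only.

**Jar:** The first grip closed above the jar without moving it. The fingertips sit roughly 40 mm behind the reported TCP, not at it. I measured that from the wrist pictures and a light contact, and used it for all the heights afterwards.

**Last checks:**

| Item | Result from the wrist camera |
|---|---|
| Tiny bottle | Its cap is over the small round recess centre within about 1 mm. |
| Gilded cap | Within about 3 mm of its recess centre and lying along it. |
| Tube | Within about 2 mm of its recess centre and lying along it (checked just after placing). |
| Amber jar | Inside its recess, about 2–4 mm off centre (checked just after placing). |
| Balm stick and screw cap | At their starting places within the detector noise, a few mm. Neither was touched. |

**Not fully confirmed:**
- **Camera disagreement:** The top camera read the jar about 7 mm and the tube about 10 mm lower in x than the wrist camera. It had also read 3–10 mm low in x for several items before I moved them, so I trusted the wrist camera.
- **Jar and tube:** Both were partly or fully out of view in the last wrist picture, so I had no final close check on them.
- **Resting flat:** I inferred this from the release heights and the pictures, and did not measure it.

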